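# Hold the bag clip open around the menu card

### The job

Pick up the big wooden spring clip by its two finger levers, squeeze it wide open, and bring it to the menu card so that its open jaws sit on either side of the card's free upright edge (the edge away from the stand's post), about half-way up, with the jaw tips well past the edge. Finish while still holding it there, squeezed open and carried by your grip alone, touching neither card nor stand, so that I can slip today's note in beside the card. Do not push the card stand out of place or disturb the other breakfast things.

Things in the scene. Friction and masses are not known exactly. Their poses are not given: they have to be found in the camera images.
- clip_mid (a point): Big beech spring clip (a giant clothes peg, 105 mm long, 24 mm high lying on its side, about 80 g): two wooden legs on a steel coil. The point is on the coil's axis, half-way up (12 mm). x points to the shut jaw tips, 55 mm from here, y across, z along the coil's axis, up. Axes are fixed to the +y leg, so they turn by half of clip_spread as the clip opens in the hand.
- clip_grip (a point): Middle between the two finger levers, 36 mm behind the coil (x = -36 mm), 12 mm up; axes as clip_mid. The levers, 7 mm thick, splay backwards as a V: 43 mm over their outsides here, 49 mm at their ends 13 mm farther back; squeezed to the stop they are parallel, 26 mm over all. Pinch them here from above, a finger outside each; both legs then turn alike about the middle line.
- clip: The same clip; origin on the coil's axis at the underside (12 mm below clip_mid), same axes. Squeezing it open takes 4 to 10 N at the levers; a grip of 30 to 50 N holds it firmly at its stop.
- clip_spread (a joint): How far the clip is spread against its spring: 0 shut (jaws meet), 0.45 rad at the stop (levers parallel, jaw tips about 24 mm apart). The spring shuts it when let go.
- clip_jaw_a (a point): Inner corner of the jaw tip of the +y leg, 52 mm ahead of the coil, half-way up its height.
- clip_jaw_b (a point): The same on the other (-y) leg.
- stand: Menu card in a dark wooden stand (loose, 0.55 kg). Origin on the table right below the card's free upright edge; x along the card from that edge towards the post, y the card's normal, z up. Base: x = 20 to 138 mm, 56 mm wide, 20 mm high. Post: x = 120 to 134 mm, 26 mm wide, 140 mm high, a brass ball on it (top at 155 mm).
- card_edge (a point): Middle of the free upright edge of the stiff cream card, 73 mm above the table; axes as the stand. The card is 3 mm thick, reaches 120 mm along x from here to the post and stands from 18 to 128 mm above the table; its free edge overhangs the base by 20 mm.
- mug: Bystander: white mug, 80 mm wide, 95 mm high, handle towards its y; origin at its foot.
- yogurt: Bystander: small glass yogurt jar with white lid, 60 mm wide, 55 mm high; origin at its foot.
- teaspoon: Bystander: steel spoon, 140 mm long, lying on the table along its x; origin underneath.
- eggcup: Bystander: white egg cup with egg, 48 mm wide, 72 mm high; origin at its foot.
- juice: Bystander: corked juice bottle, 70 mm wide, 200 mm high; origin at its foot.
- cloche: Bystander: white butter dish with domed lid, 124 mm wide, 82 mm high; origin at its foot.

How it is judged:
By the outcome, as a careful person would: the job done as asked, in the order asked, and still so for the second after the job is handed in, while the arm keeps its last pose, push and grip.
It also fails if it takes over 40 s, if anything falls off the work surface, if the arm or the gripper's body presses on something with over 40 N, if the wrist force passes 120 N, or if a joint passes its speed limit or range.

### The arm

A 6-joint arm with a two-finger parallel gripper is mounted at the origin on the work surface. World frame = base frame: x ahead of the robot, y to its left, z up, the work surface at z = 0. Lengths are in m, angles in rad, forces in N, time in s.
With the tool pointing down it reaches from about 0.35 to 0.975 m from the base axis. Payload 7.1 kg.
Tool frame: the origin (TCP) lies midway between the tips of the shut fingers; the grasp point (between the pads) lies 19 mm behind it; z points along the fingers, y is the line along which they close (so a half turn about z gives the same grasp; the last joint's range is limited). The gripper opens to 88 mm and grips with 3 to 60 N. Pads are 20 mm wide; open, the fingers measure 115 mm over their backs; the gripper's body (75 mm by 178 mm) begins 61 mm behind the grasp point.
Start: joints at [-1.277, 0.423, 1.63, -0, 1.089, -0.019], TCP at [0.192, -0.595, 0.223] pointing down, gripper open.
Joint ranges: [-3, 3], [-0.9, 2.11], [0.09, 2.58], [-1.31, 4.45], [0.11, 2.69], [-2.54, 2.54]. Speed limits (rad/s): [2.39, 2.39, 3.01, 3.14, 3.14, 3.14].

### API

Orientations are given as a unit quaternion [w, x, y, z].
In Python, from station import move_pose, movel, movej, command_gripper, wait, inverse_kinematics, read_camera, camera_info, MotionError, job_done, get_time, get_joint_pos, get_qvel, get_effort, get_tcp_pos, get_ee_rot, get_ft_force, get_ft_torque, get_grip_width, get_finger_force gives the robot as it stands. Calls block until the motion is done:
- move_pose(position, orientation): joint-space move of the TCP to a pose.
- movel(position, frame=None, v=0.15, until_force=None): straight line of the TCP; frame=None keeps the orientation; v is the mean speed in m/s. With until_force (N) it stops when the force on the tool has changed by that much, and returns True; else False.
- movej(angles): joint-space move.
- command_gripper(opening): opening from 0.0 (shut) to 1.0 (fully open); the grip force is fixed at half the most; returns when the fingers have stopped.
- wait(seconds).
- inverse_kinematics(position, orientation): joint angles nearest the present ones, or None.
- read_camera(name): name is "side" or "top"; returns the picture (384x512x3 uint8, red, green, blue); there is no depth.
- camera_info(name): a dict with "intrinsics" (3x3 intrinsics, pixels), "dist" ([k1, k2, p1, p2, k3] as OpenCV has them; the pictures are not rectified), "T" (4x4, takes a point from camera to world coordinates). Camera axes: x right, y up, looking along -z (the intrinsics and any distortion apply to the point x, -y, -z); pixel columns grow to the right and rows downward; lengths in m; the calibration is good to about 2 mm. A picture is of the moment at which its call begins. camera_info takes no time and is no camera call.
A pose or a line that the arm cannot do raises MotionError and nothing moves.
- job_done(): hands the job in; it is judged then, once.
Readings, each from a call of its own:
- get_time(): time.
- get_joint_pos(): joint angles.
- get_qvel(): joint speeds.
- get_effort(): joint torques, N m.
- get_tcp_pos(): TCP position.
- get_ee_rot(): TCP orientation.
- get_ft_force(): force on the tool from outside, world axes, zero at the start.
- get_ft_torque(): the same for the moment, N m.
- get_grip_width(): opening from 0.0 (shut) to 1.0 (fully open).
- get_finger_force(): force on a finger pad.
Only numpy, scipy, OpenCV 4.12 (cv2) and the standard library are available. Lean on these libraries where they do the work, as an engineer would, in place of code of your own. Each camera call takes 0.05 s, during which the arm holds its last target. There are 200 camera calls.

## Working session

There is one attempt and no reset: what is moved stays moved. The work goes in short steps, each a Python script; the robot and the scene stay as the last script left them, time stands still between calls to the robot, and variables do not carry over. Pictures are saved under pics/ and viewed, at most 10 in all, crops included, and the job is handed in when it is done.

```bash
mkdir -p pics
cat > h.py <<'E'
import numpy as np, cv2
from station import *
def ray(cam,uv):
    c=camera_info(cam);K=np.array(c["intrinsics"]);d=np.array(c["dist"]);T=np.array(c["T"])
    p=cv2.undistortPoints(np.array(uv,float).reshape(-1,1,2),K,d)[:,0]
    D=np.c_[p[:,0],-p[:,1],-np.ones(len(p))]@T[:3,:3].T
    return T[:3,3],D
def onplane(cam,uv,z):
    o,D=ray(cam,uv); return o+D*((z-o[2])/D[:,2])[:,None]
def proj(cam,P):
    c=camera_info(cam);K=np.array(c["intrinsics"]);d=np.array(c["dist"]);T=np.array(c["T"])
    q=(np.array(P,float).reshape(-1,3)-T[:3,3])@T[:3,:3]
    return cv2.projectPoints(q*[1,-1,-1],np.zeros(3),np.zeros(3),K,d)[0][:,0]
def snap(cam,name,crop=None,s=1):
    im=read_camera(cam); 
    o=im if crop is None else im[crop[1]:crop[3],crop[0]:crop[2]]
    cv2.imwrite("pics/"+name+".png",cv2.resize(o[:,:,::-1],None,fx=s,fy=s,interpolation=cv2.INTER_CUBIC)); np.save("pics/"+name+".npy",im)
    return im
E
python3 - <<'E'
from h import *
for c in("top","side"):
    snap(c,c+"0",s=1.5); i=camera_info(c); print(np.round(i["T"],3),np.round(i["intrinsics"],1),i["dist"])
print(get_time())
E
```

```text
[[ 3.000e-03  9.940e-01 -1.050e-01  4.230e-01]
 [-1.000e+00  3.000e-03  1.000e-03  2.000e-02]
 [ 1.000e-03  1.050e-01  9.940e-01  1.323e+00]
 [ 0.000e+00  0.000e+00  0.000e+00  1.000e+00]] [[466.    0.  252.4]
 [  0.  466.  193.3]
 [  0.    0.    1. ]] [-0.10615202  0.          0.          0.          0.        ]
[[-0.909  0.282 -0.306  0.208]
 [-0.416 -0.582  0.699  0.79 ]
 [ 0.019  0.763  0.646  0.779]
 [ 0.     0.     0.     1.   ]] [[373.    0.  252.6]
 [  0.  373.  193.4]
 [  0.    0.    1. ]] [0.02611906 0.         0.         0.         0.        ]
0.1
```

View pics/top0.png

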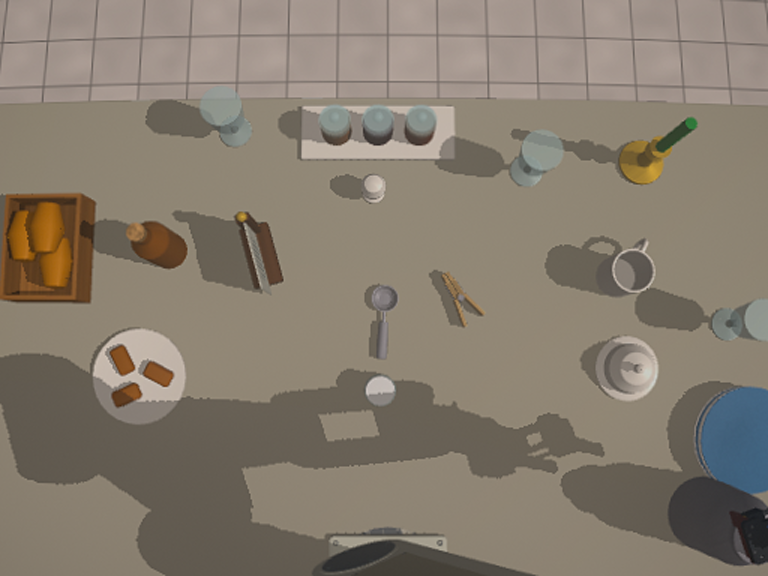

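View pics/side0.png

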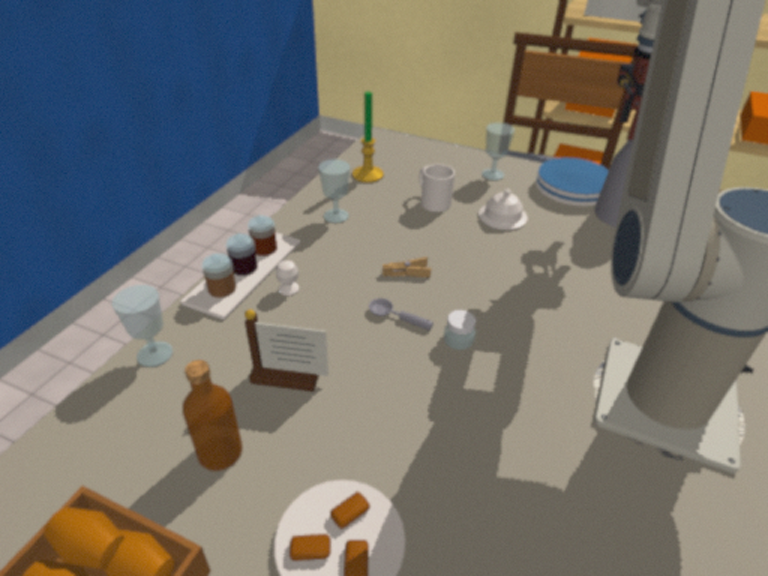

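The top picture shows the clip at about (460,297) with its V of levers towards the robot, at (463,325) and (482,315). The stand's brass ball is at (241,217), and the card's free edge is near (266,293), also towards the robot. I'll zoom in on both in one picture.

Run:
```python
from h import *
t=np.load("pics/top0.npy");s=np.load("pics/side0.npy")
f=lambda im,x,y,w,h:cv2.resize(im[y:y+h,x:x+w,::-1],(400,300),interpolation=cv2.INTER_CUBIC)
a=np.hstack([f(t,280,172,60,45),f(t,140,130,80,60)])
b=np.hstack([f(s,245,160,52,39),f(s,150,200,80,60)])
cv2.imwrite("pics/z0.png",np.vstack([a,b]))
```

```text
(no output)
```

View pics/z0.png

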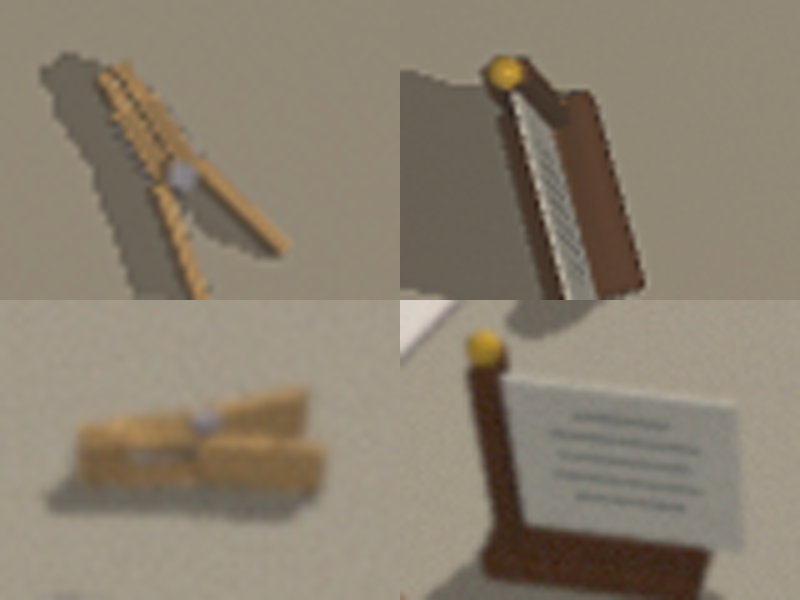

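Run:
```python
from h import *
t=np.load("pics/top0.npy")
hsv=cv2.cvtColor(t,cv2.COLOR_RGB2HSV)
print("wood",hsv[210,319],hsv[190,303],"table",hsv[180,330])
m=cv2.inRange(hsv,(8,95,100),(25,255,255)); m[:,:285]=0;m[:,330:]=0;m[:170]=0;m[230:]=0
ys,xs=np.nonzero(m);P=onplane("top",np.c_[xs,ys],.024)[:,:2];print(len(P))
c=onplane("top",[(307.4,198.6)],.026)[0,:2]
print("coil",c)
ax=-(P.mean(0)-c);
(r,sz,an)=cv2.minAreaRect((P*1000).astype(np.float32));print("rect",r,sz,an)
tip=onplane("top",[(297.2,182.6)],.024)[0,:2]; ends=onplane("top",[(322.5,209.5),(310.3,217)],.024)[:,:2]
print("tip",tip,np.linalg.norm(tip-c),np.degrees(np.arctan2(*(tip-c)[::-1])))
print("ends",ends,np.linalg.norm(ends[0]-ends[1]),ends.mean(0),np.linalg.norm(ends.mean(0)-c),np.degrees(np.arctan2(*(tip-ends.mean(0))[::-1])))
# card
S=[(217.4,220.4,.128),(218.4,249.8,.018),(170.4,215,.128),(175,245,.018)]
for u,v,z in S: print("side",z,onplane("side",[(u,v)],z)[0])
# white card top edge in top view
print("ball",onplane("top",[(105/5+140,72/5+130)],.148)[0], onplane("side",[(150+85/5,200+47/5)],.148)[0])
print("topedge", [onplane("top",[p],.128)[0] for p in [(162.5,148.5),(177.3,195.3)]])
for n,p,z in(("juice",(138/1.5,232/1.5),.2),("egg",(373/1.5,185/1.5),.07),("yog",(380/1.5,390/1.5),.055),("mug",(632/1.5,270/1.5),.095)):print(n,onplane("top",[p],z)[0])
c2=cv2.resize(t[130:205,130:230,::-1],None,fx=8,fy=8,interpolation=cv2.INTER_NEAREST)
cv2.imwrite("pics/z1.png",c2)
```

```text
wood [ 19  49 115] [ 17 112 141] table [ 20  47 145]
187
coil [ 0.54546173 -0.13473425]
rect (550.3138427734375, -132.31443786621094) (102.06012725830078, 44.06321334838867) 30.134960174560547
tip [ 0.59076288 -0.10662788] 0.053311934051068106 31.816870975167653
ends [[ 0.51511982 -0.17713535]
 [ 0.49404751 -0.14266286]] 0.04040290572485844 [ 0.50458366 -0.1598991 ] 0.0480029780100611 31.722064786492936
side 0.128 [0.55247614 0.21826999 0.128     ]
side 0.018 [0.554399   0.21870296 0.018     ]
side 0.128 [0.66777214 0.25219951 0.128     ]
side 0.018 [0.66790734 0.25391258 0.018     ]
ball [0.67295067 0.25528686 0.148     ] [0.67253454 0.25556688 0.148     ]
topedge [array([0.66626253, 0.25502321, 0.128     ]), array([0.54329878, 0.21338686, 0.128     ])]
juice [0.63648621 0.41710837 0.2       ]
egg [0.7489333 0.0302076 0.07     ]
yog [0.37568379 0.0162159  0.055     ]
mug [ 0.59016786 -0.43625743  0.095     ]
```

View pics/z1.png

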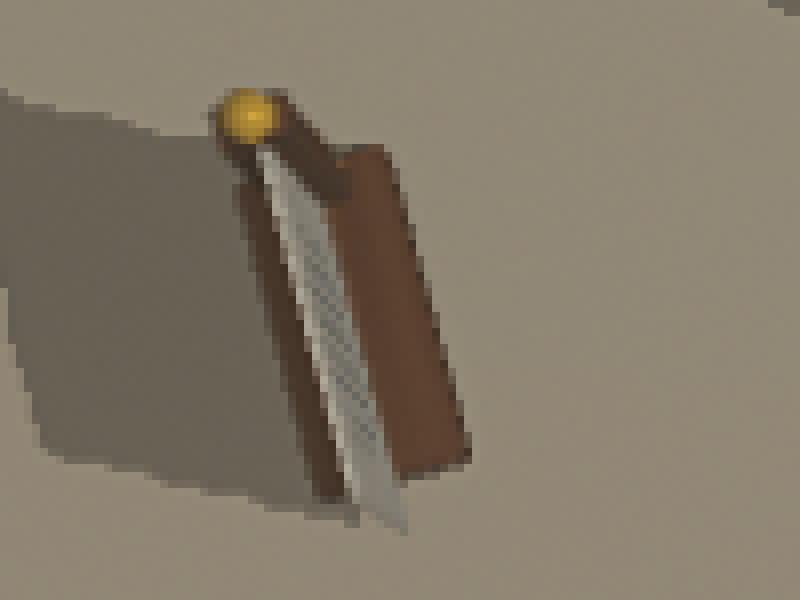

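The card edge sits at about (0.553, 0.2185). The card runs at about 17° to the post, and its measured length of 0.120 m agrees with the task. The clip's coil is at about (0.5465, -0.134) with yaw 31.7°, and the tip distance of 53 mm fits. I'll grasp it now.

```bash
cat >> h.py <<'E'
from scipy.spatial.transform import Rotation as Ro
def down(yaw):
    c,s=np.cos(yaw),np.sin(yaw)
    q=Ro.from_matrix(np.array([[c,s,0],[s,-c,0],[0,0,-1]])).as_quat()
    return [float(q[3]),*map(float,q[:3])]
def back(p,yaw,d,z): return [p[0]-d*np.cos(yaw),p[1]-d*np.sin(yaw),z]
COIL=np.array([.5465,-.134]);CY=np.radians(31.7);EDGE=np.array([.553,.2185]);EY=np.radians(16.9)
E
python3 - <<'E'
from h import *
for k in(0,np.pi):
    for p in (back(COIL,CY,.036,.1),):
        print(k,inverse_kinematics(p,down(CY+k)),inverse_kinematics(back(EDGE,EY,.066,.064),down(EY+k)))
E
```

```text
0 [-3.10292102e-01  4.75644961e-01  1.90052128e+00 -4.44089210e-16
  7.65426409e-01  7.07234851e-01] [ 3.63925519e-01  5.27313681e-01  1.93260197e+00 -4.44089210e-16
  6.81677002e-01  1.63976120e+00]
3.141592653589793 [-3.10292102e-01  4.75644961e-01  1.90052128e+00 -4.44089210e-16
  7.65426409e-01 -2.43435780e+00] [ 3.63925519e-01  5.27313681e-01  1.93260197e+00 -4.44089210e-16
  6.81677002e-01 -1.50183145e+00]
```

Run:
```python
from h import *
q=down(CY)
move_pose(back(COIL,CY,.036,.12),q)
movel(back(COIL,CY,.036,.004),v=.08,until_force=8)
print(get_tcp_pos(),get_ft_force())
command_gripper(0.0); print(get_grip_width()*88,get_finger_force())
p=get_tcp_pos(); movel([p[0],p[1],.16],v=.1)
print(get_tcp_pos(),get_grip_width()*88,get_finger_force(),get_time())
snap("top","t1",(250,130,380,230),5);snap("side","s1",(200,100,330,200),5)
a=cv2.imread("pics/t1.png");b=cv2.imread("pics/s1.png")
cv2.imwrite("pics/z2.png",cv2.resize(np.vstack([a,b]),(390,600)))
```

```text
[ 0.51622189 -0.15301591  0.00445273] [0.8144086  0.20409212 0.68522919]
25.50866010639056 29.46967452764511
[ 0.51558597 -0.15283818  0.15935766] 25.90101990851993 29.47143405675888 6.4
```

View pics/z2.png

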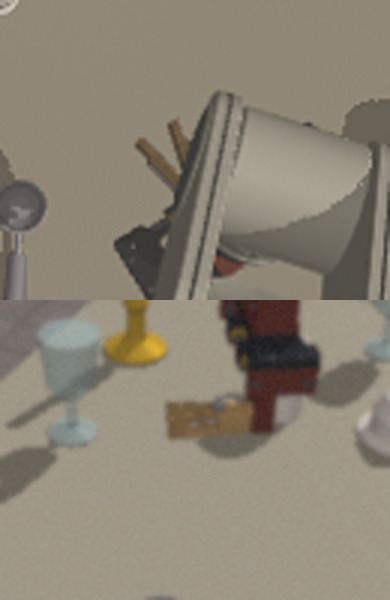

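The clip is held 26 mm wide, with both jaw tips visible in the top view near full-frame pixels (297,178) and (309,171), and level in the side view. Next I'll check the tips' offset in the tool frame and go to a standoff in front of the card.

Run:
```python
from h import *
P=onplane("top",[(296.5,177.5),(308.5,171.2)],.179)[:,:2]
p=get_tcp_pos()[:2]; d=np.array([np.cos(CY),np.sin(CY)]);n=np.array([-d[1],d[0]])
print([( (x-p)@d,(x-p)@n) for x in P])
q=down(EY)
move_pose(back(EDGE,EY,.13,.18),q)
movel(back(EDGE,EY,.13,.064),v=.12)
print(get_tcp_pos(),get_grip_width()*88,get_time())
snap("top","t2",(130,130,230,230),5);snap("side","s2",(150,170,250,270),5)
a=cv2.imread("pics/t2.png");b=cv2.imread("pics/s2.png")
cv2.imwrite("pics/z3.png",cv2.resize(np.hstack([a,b]),(800,400)))
```

```text
[(np.float64(0.09084661103949301), np.float64(0.01796979300692999)), (np.float64(0.0886278149774931), np.float64(-0.01593478719925041))]
[0.42911512 0.18081391 0.06447502] 25.679216991492574 8.9167
```

View pics/z3.png

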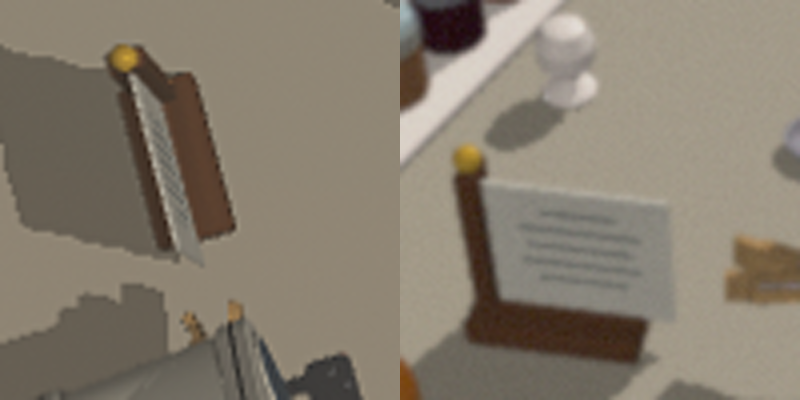

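Run:
```python
from h import *
d=np.array([np.cos(EY),np.sin(EY)]);n=np.array([-d[1],d[0]])
def loc(x): r=np.array(x)[:2]-EDGE; return np.round([r@d*1e3,r@n*1e3],1)
for p in [(177,208.7),(188.7,206.2)]: print("tip",loc(onplane("top",[p],.0845)[0]))
for p,z in [((180.6,196.6),.018),((173.8,191.3),.128),((163.1,149),.128)]: print("top card",z,loc(onplane("top",[p],z)[0]))
for p,z in [((217.4,220.4),.128),((218.4,249.8),.018),((170.4,215),.128),((175,245),.018)]: print("side card",z,loc(onplane("side",[p],z)[0]))
# side jaw tips: near tip top corner, far tip top corner
print([loc(onplane("side",[(150+(x-400)/4,170+y/4)],z)[0]) for x,y,z in[(727,300,.0605),(737,237,.0845)]])
print("tcp",loc(get_tcp_pos()))
```

```text
tip [-38.9  13.9]
tip [-41.5 -18. ]
top card 0.018 [-1.3  3.8]
top card 0.128 [1.9 3.8]
top card 0.128 [117.2   0.9]
side card 0.128 [-0.6 -0.1]
side card 0.018 [ 1.4 -0.2]
side card 0.128 [119.6  -1.1]
side card 0.018 [120.2   0.5]
[array([-38.2,  15.1]), array([-39.3, -18. ])]
tcp [-129.4    0. ]
```

The side view puts the jaws' middle about 1.5 mm to -y of the card, and the top view says about 5 mm. I'll shift +2.5 mm, move to just before the edge and look closer.

Run:
```python
from h import *
n=np.array([-np.sin(EY),np.cos(EY)])
movel(back(EDGE+.0025*n,EY,.097,.064),v=.06)
wait(.3);print(get_tcp_pos(),get_grip_width()*88)
f=lambda im,x,y,w,h:cv2.resize(im[y:y+h,x:x+w,::-1],(w*10,h*10),interpolation=cv2.INTER_CUBIC)
t=read_camera("top");s=read_camera("side")
cv2.imwrite("pics/z4.png",np.hstack([f(t,160,180,40,35),f(s,204,215,40,35)]))
```

```text
[0.45922928 0.1926332  0.06400065] 25.244573978592893
```

View pics/z4.png

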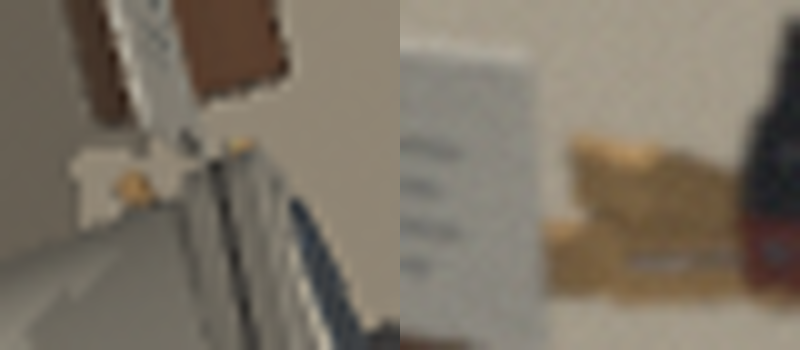

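Run:
```python
from h import *
d=np.array([np.cos(EY),np.sin(EY)]);n=np.array([-d[1],d[0]])
def loc(x): r=np.array(x)[:2]-EDGE; return np.round([r@d*1e3,r@n*1e3],1)
T=lambda x,y,z:loc(onplane("top",[(160+x/10-.45,180+y/10-.45)],z)[0])
S=lambda x,y,z:loc(onplane("side",[(204+(x-400)/10-.45,215+y/10-.45)],z)[0])
print("top tips outer",T(118,175,.0845),T(253,141,.0845),"inner",T(148,172,.0845),T(228,140,.0845))
print("top card low",T(205,155,.018),"high",T(145,125,.128))
print("side tips: near top/bot",S(548,222,.0845),S(545,292,.0605),"far top",S(570,140,.0845))
print("side card hi",S(537,62,.128),"low",S(549,347,.018))
for z in(.018,.0845,.128):
  Q=np.r_[EDGE,z]; print(z,proj("top",Q)*10+4.5-[1600,1800],proj("side",Q)*10+4.5-[2040-400,2150])
```

```text
top tips outer [-4.5 20. ] [ -6.1 -17.3] inner [-6.  12.1] [ -3.9 -10.9]
top card low [3.4 4.1] high [-0.2  3.7]
side tips: near top/bot [-4.1 14. ] [-2.8 16.1] far top [ -3.9 -15.1]
side card hi [-0.5  1.2] low [ 1.7 -2.1]
0.018 [[222.07696133 162.43783887]] [[553.48328936 353.6953898 ]]
0.0845 [[185.01651163 137.73517965]] [[543.3505331  180.41576799]]
0.128 [[158.58836444 120.11347447]] [[536.19308977  58.44470128]]
```

Run:
```python
from h import *
n=np.array([-np.sin(EY),np.cos(EY)])
G=EDGE+.0037*n
movel(back(G,EY,.097,.064),v=.03)
f0=get_ft_force()
print(movel(back(G,EY,.067,.064),v=.03,until_force=3))
wait(.3);print(get_tcp_pos(),get_grip_width()*88,get_ft_force()-f0,get_finger_force(),get_time())
f=lambda im,x,y,w,h:cv2.resize(im[y:y+h,x:x+w,::-1],(w*10,h*10),interpolation=cv2.INTER_CUBIC)
t=read_camera("top");s=read_camera("side")
cv2.imwrite("pics/z5.png",np.hstack([f(t,155,165,40,50),f(s,195,210,40,50)]))
```

```text
False
[0.48777227 0.20255938 0.06403224] 25.95716377192867 [ 0.15714141  1.15866753 -0.05269196] 29.471419751644135 11.8167
```

View pics/z5.png

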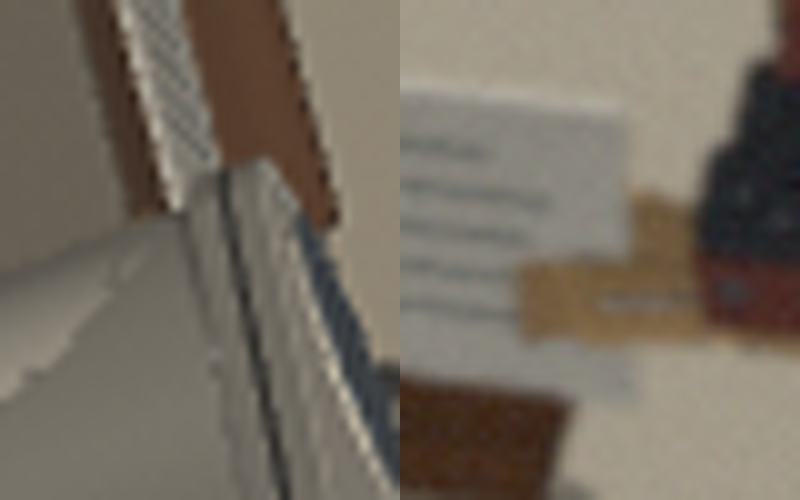

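Run:
```python
from h import *
F=[]
for i in range(15): F.append(get_ft_force()); wait(.03)
F=np.array(F);print(F.mean(0),F.std(0))
d=np.array([np.cos(EY),np.sin(EY)]);n=np.array([-d[1],d[0]])
def loc(x): r=np.array(x)[:2]-EDGE; return np.round([r@d*1e3,r@n*1e3],1)
S=lambda x,y,z:loc(onplane("side",[(195+(x-400)/10-.45,210+y/10-.45)],z)[0])
print("near tip",S(520,262,.0845),S(521,333,.0605),"card hi",S(628,108,.128),"low",S(636,398,.018),"tcp",loc(get_tcp_pos()))
```

```text
[ 0.07669488  0.03358149 -0.71791035] [0.35921745 0.58872337 0.52319796]
near tip [26.  15.1] [26.7 17.5] card hi [-0.4 -0.2] low [ 2.4 -1.7] tcp [-67.    3.7]
```

The mean lateral force is about zero and the card has not moved. The jaws straddle its edge, with the tips about 25 mm past it at mid-height.

```bash
python3 -c "
from station import *
print(job_done(),get_time())"
```

```text
the job is handed in; nothing more can be done
the job is handed in; nothing more can be done
```

I handed the job in at about 12 s: the clip is held squeezed open, with its jaws either side of the card's free edge at mid-height and the tips about 25 mm past it; force readings and pictures showed no contact, the card had not moved, and the judge's verdict was not shown.

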